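Free the stuck cartridge tray with the release pin

TASK

The cartridge tray of the bench-top reader is stuck shut. Take the release pin from the steel tube rack, push its shank down through the small access hole in the top of the reader until the hidden spring latch lets go and the tray springs out, then put the pin back upright in an empty hole of the rack, resting on its flange. Leave the jars, the carton and the capped tubes where they stand.

Things in the scene. Friction and masses are not known exactly. Their poses are not given: they have to be found in the camera images.
- reader: Fixed bench-top cartridge reader, a pale plastic box 200 (x) x 170 (y) x 110 (z) mm with a grey tray front. Origin at the centre of its underside on the bench, z up; its front, with the tray, faces its -x; a dark blank screen lies on the front half of the deck (-x part, 3 mm high). Keep clear the 80 mm in front of it where the tray comes out.
- access_hole (a point): Centre of the mouth of the round access hole, level with the reader's deck, 110 mm above the bench; hole diameter 18 mm, straight down through the 10 mm thick deck; in the reader's frame it lies at x +30, y -25 mm. A thin grey square is drawn round it (30 mm); it is the only hole in the deck. The hidden latch paddle, a level black plate 34 x 34 mm, waits centred 28 mm below the mouth; the shank can go 40 mm below the mouth before the latch meets its stop.
- latch (a joint): Hidden spring latch inside the reader, m pressed straight down: 0 at rest, about 0.007 lets the tray go, 0.012 at its hard stop. Its spring takes 3 N to start and about 8 N at the stop; it comes back up by itself.
- tray (a joint): Tray of the reader, m slid out of the front (-x of the reader): 0 shut and held by the latch, 0.07 fully out. A spring of about 4 N drives it out in under a second once the latch lets go; it cannot be pulled out otherwise.
- rack: Fixed steel tube rack 90 (x) x 210 (y) x 75 (z) mm, a 3 mm plate on two end legs. Origin at the centre of its underside on the bench, z up. Ten holes of 22 mm diameter in two rows, at x -20 and +20 mm, y -80, -40, 0, +40, +80 mm. Three capped tubes are fixed in the x +20 row at y -40, 0, +40 mm and rise to 114 mm. The pin starts in one end hole of the x -20 row (y -80 or +80 mm), a loose capped tube in the other.
- pin_handle (a point): Centre of the round black handle of the loose release pin, z along the pin away from its tip. Pin 122 mm long, 0.09 kg: steel shank 8 mm in diameter and 60 mm long, then a flange 36 mm in diameter and 6 mm thick, then the handle 22 mm in diameter and 56 mm long. The handle's centre is 94 mm above the tip. In the rack the pin hangs upright by its flange on the plate: handle centre 109 mm, tip 15 mm above the bench.
- pin_tip (a point): Tip (lower end) of the release pin's shank, on its axis.
- tube_mid (a point): Middle of the loose capped tube (85 mm long, body 16 mm in diameter, cap 29 mm in diameter) hanging upright by its cap in a rack hole, cap top 95 mm above the bench. To be left alone.
- jar_big: Bystander: clear jar with a screw lid, 80 mm in diameter, 95 mm high; origin at the centre of its underside. To be left alone.
- jar_small: Bystander: clear jar with a screw lid, 56 mm in diameter, 75 mm high; origin at the centre of its underside. To be left alone.
- carton: Bystander: pale cardboard carton 90 x 130 x 90 mm; origin at the centre of its underside. To be left alone.

How it is judged:
On the way:
1. The pin's tip, through the access hole, presses the latch down (value of joint latch above 0.005 m and horizontal distance between pin_tip and access_hole below 0.008 m and z of pin_tip in the frame of reader below 0.085 m).
At the end, for the whole second after the job is handed in: The tray is at least 55 mm out, the latch is back up, and the pin stands upright (within 0.15 rad) through a hole of the rack, its tip 8 to 30 mm above the bench (15 mm when its flange rests on the plate) (value of joint tray above 0.055 m and value of joint latch below 0.003 m and z of pin_tip in the frame of rack between 0.008 and 0.03 m and x of pin_tip in the frame of rack between -0.04 and 0.04 m and y of pin_tip in the frame of rack between -0.1 and 0.1 m and angle between pin_handle's own z axis and vertical below 0.15 rad); the robot touches nothing.
It fails at once if The loose capped tube is moved by more than 25 mm (distance of tube_mid from where it was at the start of the episode above 0.025 m).
It fails at once if The big jar is moved by more than 25 mm (distance of jar_big from where it was at the start of the episode above 0.025 m).
It fails at once if The small jar is moved by more than 25 mm (distance of jar_small from where it was at the start of the episode above 0.025 m).
It fails at once if The carton is moved by more than 25 mm (distance of carton from where it was at the start of the episode above 0.025 m).
It also fails if it takes over 61 s, if anything falls off the work surface, if the arm or the gripper's body presses on something with over 40 N, if the wrist force passes 120 N, or if a joint passes its speed limit or range.

ROBOT

A 6-joint arm with a two-finger parallel gripper is mounted at the origin on the work surface. World frame = base frame: x ahead of the robot, y to its left, z up, the work surface at z = 0. Lengths are in m, angles in rad, forces in N, time in s.
With the tool pointing down it reaches from about 0.3 to 0.825 m from the base axis. Payload 5.4 kg.
Tool frame: the origin (TCP) lies between the finger pads; the fingertips stand manip.tcp_to_tips ahead of it and the grasp point (between the pads) lies 2 mm behind it (manip.tcp_to_tips is the distance from the TCP to the fingertips, in m); x points along the fingers, y is the direction in which the jaws open and shut, and the axes are right-handed (so a half turn about x gives the same grasp; the last joint's range is limited). The gripper opens to 92 mm and grips with 3 to 60 N. Pads are 20 mm wide; open, the fingers measure 128 mm over their backs; the gripper's body (75 mm by 189 mm) begins 69 mm behind the grasp point.
Start: joints at [0.94, 0.158, 1.597, -0, 1.386, -0.21], TCP at [0.235, 0.525, 0.232] pointing down, gripper open.
Joint ranges: [-2.91, 2.91], [-0.94, 2.29], [0.18, 2.7], [-1.29, 4.43], [0.17, 2.64], [-3, 3]. Speed limits (rad/s): [2.57, 2.57, 3.14, 3.14, 3.14, 3.14].

INTERFACE

Orientations are given as a rotation vector (axis times angle).
In Python, from bench import manip, vision gives the robot as it stands.
- The arm moves only by the shell command python3 -m handwheel 'ROWS' [OPENING] [FORCE]. ROWS is JSON, a list of rows, each an object with "slide": the shift along the tool's x, y, z in cm, a list of three; "spin": the turn about the tool's x in rad. A call has 1 to 8 rows; each row shifts and turns the commanded pose from where the row before left it, along the tool's axes as they then stand; what a row does not reach is not made up. A row lasts 1/8 s, in which the tool goes at most 62.5 mm and 10.7 degrees, less where a joint would pass 70% of its speed; a pose out of reach is approached as far as the arm can. A call is refused whole if a number of a shift passes 6.25 or a number of a turn 0.188, either way. A call with a gripper value outside its range is refused whole. OPENING is the gripper's target within -1 to 1 (fully open at 1, half-way at 0, shut at -1), set as the call begins (- or left out, the last holds). The fingers move at their own pace and stop on an object; FORCE is the grip in N (left out, the last holds). Time passes only in rows, so rows that do not move let the fingers close. It gives the time, the measured TCP pose, the force and the opening at its end, in the units of the state.
- manip.state(): the state, without advancing time (a new reading comes with each control period).
- vision.read_camera(name): name is "scene" or "side" or "wrist"; returns a dict with "image" (420x560x3 uint8, red, green, blue), "vertical_fov" (degrees; the focal length in pixels is half the picture's height over the tangent of half this angle, whatever the lens; pixels are square), "cx", "cy" (the principal point, pixels), "R" (3x3) and "t" (3): a world point X has camera coordinates R X + t. Camera axes: x right, y down, z forward; pixel columns grow to the right and rows downward; lengths in m; the calibration is good to about 2 mm. The wrist camera is an equidistant fisheye: a pixel r from the principal point sees the ray r / f radians off the axis. A picture is of the moment at which its call begins. There is no depth.
- manip.close_job(): hands the job in, once; it reports no verdict.
The state is a dict: "clock": time; "joints": joint angles; "qd": joint speeds; "effort": joint torques, N m; "ee_pos": TCP position; "eef_rot": TCP orientation; "contact_force": force on the tool from outside, world axes, zero at the start; "ft_torque": the same for the moment, N m; "width": finger opening in m.
Only numpy, scipy, OpenCV 4.12 (cv2) and the standard library are available. Lean on these libraries where they do the work, as an engineer would, in place of code of your own. Each camera call takes 0.05 s, during which the arm holds its last target.

## Working session

There is one attempt and no reset: what is moved stays moved. The work goes in short steps, Python scripts to look and compute and a shell command to move; the robot and the scene stay as the last step left them, time stands still between calls to the robot, and variables do not carry over. Pictures are saved under pics/ and viewed, and the job is handed in when it is done.

```bash
mkdir -p pics; ls; python3 - <<'E'
from bench import manip, vision
import cv2
print(manip.state(), manip.tcp_to_tips)
for n in ("scene","side","wrist"):
    c=vision.read_camera(n); cv2.imwrite(f"pics/{n}0.png",c["image"][:,:,::-1]); print(n,c["vertical_fov"],c["cx"],c["cy"],c["R"],c["t"])
E
```

```text
pics
{'clock': 0.0, 'joints': array([ 9.39859842e-01,  1.59067974e-01,  1.59820811e+00,  1.89639668e-05,
        1.38620849e+00, -2.10107682e-01]), 'qd': array([-0.00151006, -0.00062926, -0.00091821, -0.00022752, -0.00079687,
        0.00116887]), 'effort': array([ 2.33284802e-03, -3.85576093e+01, -3.22109306e+01,  7.02898856e-02,
        3.76448978e-02, -1.53238720e-04]), 'ee_pos': array([0.23455911, 0.52433594, 0.23062035]), 'eef_rot': array([ 0.32875605,  1.54626797, -0.3314737 ]), 'contact_force': array([-0.93424963, -0.0360566 , -0.90151237]), 'ft_torque': array([-0.04114619, -0.01202133,  0.02729917]), 'width': 0.09164986514665423} 0.017
scene 46.81763970523322 283.4886020394742 215.7589795067536 [[-0.18117841  0.98337708 -0.01199626]
 [ 0.65953007  0.11244593 -0.74322003]
 [-0.72951661 -0.14256731 -0.66893952]] [ 0.09190025 -0.33571778  1.4817412 ]
side 50.893559807609236 270.8926382019906 208.80981261435898 [[ 0.91625363 -0.40054268  0.00669697]
 [-0.20857132 -0.49125276 -0.84567649]
 [ 0.34201944  0.77345736 -0.53365384]] [-0.56282735  0.21093896  0.79278902]
wrist 65.70646984690485 279.82975833758775 210.73766859098865 [[ 0.40823146  0.91287759 -0.00125356]
 [ 0.88423836 -0.39508221  0.24906337]
 [ 0.22686911 -0.10278396 -0.96848638]] [-0.57424816 -0.02950945  0.38851095]
```

View pics/scene0.png

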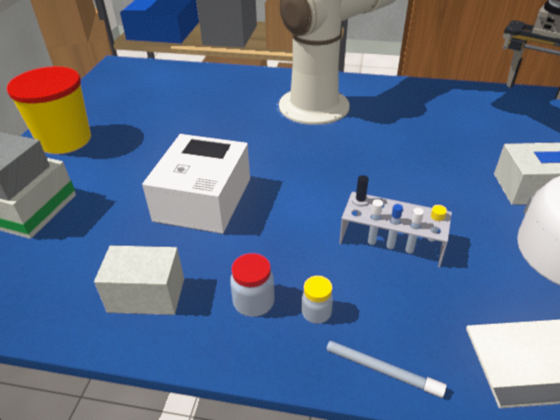

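View pics/side0.png

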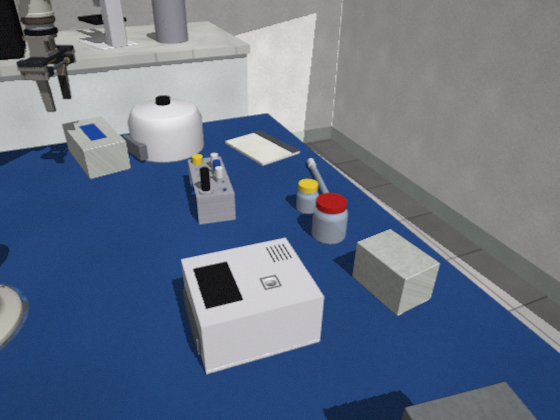

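View pics/wrist0.png

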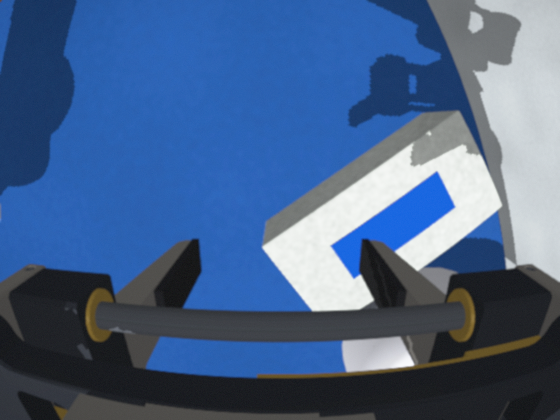

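Scene view: the reader is at about (200,180) with its hole at (181,169). The rack is at (397,225), and the black pin stands at its left end at (362,188). The side view shows the hole at (270,283) and the pin at (205,180). I'll zoom in next.

```bash
python3 - <<'E'
import cv2,numpy as np
a=cv2.imread("pics/scene0.png");b=cv2.imread("pics/side0.png")
f=lambda im,x,y,w,h,s:cv2.resize(im[y:y+h,x:x+w],None,fx=s,fy=s,interpolation=cv2.INTER_CUBIC)
cv2.imwrite("pics/z1.png",np.hstack([f(a,330,165,130,100,3),f(b,175,145,70,75,4)]))
cv2.imwrite("pics/z2.png",np.hstack([f(a,140,130,115,100,3.4),f(b,175,235,155,136,2.5)]))
E
```

```text
(no output)
```

View pics/z1.png

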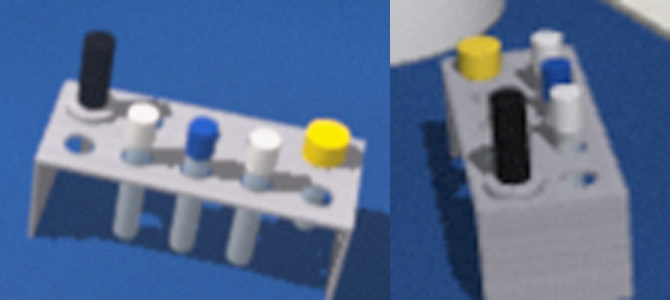

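View pics/z2.png

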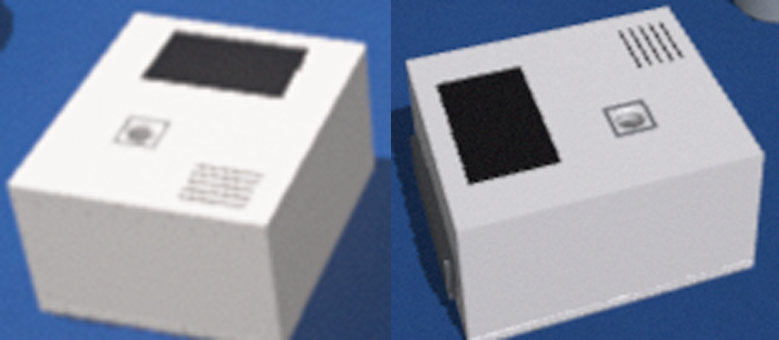

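```bash
cat > h.py <<'E'
import numpy as np,cv2
from bench import manip,vision
def ray(c,u,v):
    f=210/np.tan(np.radians(c["vertical_fov"])/2); R=np.array(c["R"]);t=np.array(c["t"])
    x,y=(u-c["cx"])/f,(v-c["cy"])/f
    if c.get("fish"):
        r=np.hypot(x,y); k=np.sin(r)/r if r>1e-9 else 1; d=np.array([x*k,y*k,np.cos(r)])
    else: d=np.array([x,y,1.])
    d=R.T@d; return -R.T@t,d/np.linalg.norm(d)
def plane(c,u,v,z):
    o,d=ray(c,u,v); return o+d*(z-o[2])/d[2]
def tri(*l):
    A=np.zeros((3,3));b=np.zeros(3);rs=[ray(*q) for q in l]
    for o,d in rs:
        P=np.eye(3)-np.outer(d,d);A+=P;b+=P@o
    X=np.linalg.solve(A,b); return X,[1000*np.linalg.norm(np.cross(X-o,d)) for o,d in rs]
def proj(c,X):
    f=210/np.tan(np.radians(c["vertical_fov"])/2);p=np.array(c["R"])@X+np.array(c["t"])
    if c.get("fish"):
        r=np.hypot(p[0],p[1]);k=np.arctan2(r,p[2])/max(r,1e-9);return c["cx"]+f*p[0]*k,c["cy"]+f*p[1]*k
    return c["cx"]+f*p[0]/p[2],c["cy"]+f*p[1]/p[2]
def cam(n,save=None):
    c=dict(vision.read_camera(n)); c["fish"]=n=="wrist"
    if save: cv2.imwrite(save,c["image"][:,:,::-1])
    return c
def blob(c,x0,y0,x1,y1,fn):
    m=fn(c["image"][y0:y1,x0:x1].astype(int)).astype(np.uint8)
    n,l,s,ce=cv2.connectedComponentsWithStats(m); i=1+np.argmax(s[1:,4]); 
    return ce[i]+[x0,y0],s[i]+[x0,y0,0,0,0]
E
python3 - <<'E'
from h import *
np.set_printoptions(precision=4,suppress=True)
S=cam("scene");D=cam("side")
bl=lambda a:a.max(2)<60
p1,s1=blob(S,350,170,375,205,bl);p2,s2=blob(D,195,160,220,195,bl);print(p1,s1,p2,s2)
print("handle",tri((S,*p1),(D,*p2)))
print("hole",tri((S,181.5,168.5),(D,271,282.2)), plane(S,181.5,168.5,.11),plane(D,271,282.2,.11))
# reader deck corners
for u,v in [(140+137/3.4,130+13/3.4),(140+367/3.4,130+44/3.4),(140+267/3.4,130+226/3.4),(140+9/3.4,130+184/3.4)]: print("S deck",plane(S,u,v,.11))
for u,v in [(175+17/2.5,235+62/2.5),(175+278/2.5,235+7/2.5),(175+373/2.5,235+153/2.5),(175+72/2.5,235+229/2.5)]: print("D deck",plane(D,u,v,.11))
for u,v in [(330+69/3,165+80/3),(330+365/3,165+142/3),(330+357/3,165+218/3),(330+37/3,165+155/3)]: print("S rack",plane(S,u,v,.075))
print("empty near pin hole",plane(S,330+79/3,165+144/3,.075),plane(D,175+(578-390)/4,145+181/4,.075))
print("flange",plane(S,330+92/3,165+107/3,.081),plane(D,175+(514-390)/4,145+186/4,.081))
print("jarbig lid",plane(S,251,269,.095),"small",plane(S,318,288,.075))
E
```

```text
[361.5544 188.3212] [357 177  10  24 193] [204.551  178.6888] [200 167  10  24 196]
handle (array([0.5161, 0.1681, 0.1085]), [np.float64(0.03724375204532731), np.float64(0.03724375204515835)])
hole (array([ 0.5143, -0.2258,  0.1096]), [np.float64(0.7407289322259949), np.float64(0.7407289322259624)]) [ 0.514  -0.2252  0.11  ] [ 0.5144 -0.227   0.11  ]
S deck [ 0.3803 -0.2752  0.11  ]
S deck [ 0.392  -0.1046  0.11  ]
S deck [ 0.5933 -0.1179  0.11  ]
S deck [ 0.5806 -0.288   0.11  ]
D deck [ 0.3926 -0.1107  0.11  ]
D deck [ 0.5913 -0.1235  0.11  ]
D deck [ 0.5795 -0.291   0.11  ]
D deck [ 0.3843 -0.277   0.11  ]
S rack [0.4884 0.151  0.075 ]
S rack [0.5221 0.3562 0.075 ]
S rack [0.5993 0.3458 0.075 ]
S rack [0.5732 0.1357 0.075 ]
empty near pin hole [0.5571 0.1631 0.075 ] [0.5535 0.1563 0.075 ]
flange [0.5232 0.1692 0.081 ] [0.5138 0.1553 0.081 ]
jarbig lid [ 0.7617 -0.0108  0.095 ] small [0.7678 0.1108 0.075 ]
```

```bash
cat >> h.py <<'E'
from scipy.spatial.transform import Rotation as Ro
np.set_printoptions(precision=4,suppress=True)
def need(X,name=""):
    s=manip.state();R=Ro.from_rotvec(s["eef_rot"]).as_matrix()
    print(name,"tool shift cm",100*R.T@(np.array(X)-s["ee_pos"]))
E
python3 - <<'E'
from h import *
s=manip.state();R=Ro.from_rotvec(s["eef_rot"]).as_matrix();print(s["clock"],R,s["ee_pos"])
need([.516,.168,.2306])
print("jaw yaw",np.degrees(np.arctan2(R[1,1],R[0,1])))
E
```

```text
0.25 [[-0.0005  0.4085  0.9128]
 [-0.0007  0.9128 -0.4085]
 [-1.     -0.0008 -0.0002]] [0.2347 0.5246 0.2312]
 tool shift cm [  0.0674 -21.0607  40.2387]
jaw yaw 65.89076753805284
```

```bash
python3 -m handwheel '[{"slide":[0,-2.6,5],"spin":0},{"slide":[0,-2.6,5],"spin":0},{"slide":[0,-2.6,5],"spin":0},{"slide":[0,-2.6,5],"spin":0},{"slide":[0,-2.6,5],"spin":0},{"slide":[0,-2.6,5],"spin":0},{"slide":[0,-2.6,5],"spin":0},{"slide":[0,-2.6,5],"spin":0}]' 1
python3 -m handwheel '[{"slide":[0,0,0],"spin":-0.125},{"slide":[0,0,0],"spin":-0.125},{"slide":[0,0,0],"spin":0}]' 0.5
python3 - <<'E'
from h import *
need([.516,.168,.2306])
c=cam("wrist","pics/w1.png")
for X in ([.516,.168,.137],[.516,.168,.081]): print(proj(c,np.array(X)))
print(manip.state()["joints"])
E
```

```text
clock: 1.25
ee_pos: [0.5159, 0.17, 0.2316]
eef_rot: [0.33, 1.545, -0.33]
contact_force: [1.1, -0.2, 0.3]
width: 0.0924
clock: 1.62
ee_pos: [0.515, 0.1714, 0.2314]
eef_rot: [0.135, 1.567, -0.135]
contact_force: [-0.2, 0.3, 0.2]
width: 0.0689
 tool shift cm [ 0.0824 -0.3198  0.1575]
(np.float64(276.17334618655883), np.float64(218.6331083502493))
(np.float64(276.78340482802), np.float64(202.64012814552115))
[ 0.0989  0.0753  1.6878  0.      1.3787 -1.2988]
```

View pics/w1.png

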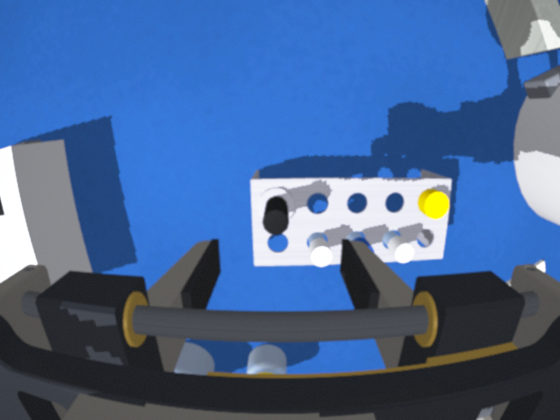

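The wrist view puts the handle top at (276,221), against a predicted (276,219), so the measured pin position holds. The empty hole next to it is at (318,203). I'll go down onto the handle.

```bash
python3 -m handwheel '[{"slide":[0,-0.3,0.15],"spin":0},{"slide":[3,0,0],"spin":0},{"slide":[3,0,0],"spin":0},{"slide":[3,0,0],"spin":0},{"slide":[1.5,0,0],"spin":0},{"slide":[1.4,0,0],"spin":0},{"slide":[0,0,0],"spin":0},{"slide":[0,0,0],"spin":0}]'
python3 - <<'E'
from h import *
need([.516,.168,.112])
cam("side","pics/s1.png");cam("wrist","pics/w2.png")
a=cv2.imread("pics/s1.png")[130:230,140:300];b=cv2.imread("pics/w2.png")
cv2.imwrite("pics/c1.png",cv2.resize(a,None,fx=4,fy=4,interpolation=2))
E
```

```text
clock: 2.68
ee_pos: [0.5168, 0.1684, 0.1136]
eef_rot: [0.134, 1.565, -0.134]
contact_force: [-0.6, -0.3, 0.3]
width: 0.0689
 tool shift cm [ 0.162  -0.0562 -0.0706]
```

View pics/c1.png

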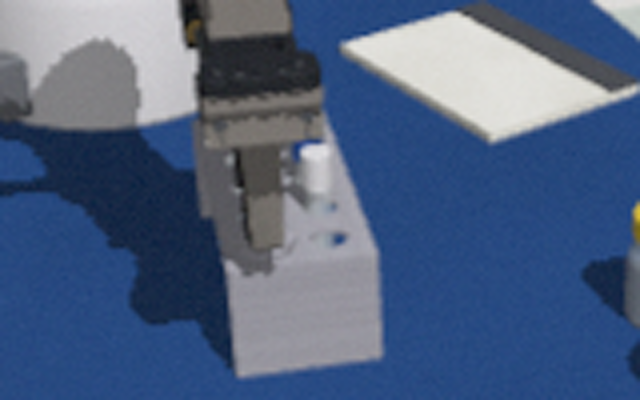

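View pics/w2.png

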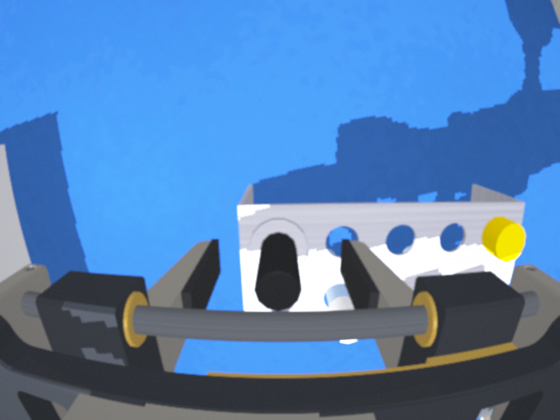

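The wrist view shows the handle centred between the fingers at column 278, with the flange on the plate at (278,235). Next I'll grip.

```bash
python3 -m handwheel '[{"slide":[0,0,0],"spin":0},{"slide":[0,0,0],"spin":0},{"slide":[0,0,0],"spin":0},{"slide":[0,0,0],"spin":0},{"slide":[0,0,0],"spin":0},{"slide":[0,0,0],"spin":0}]' -1 35
python3 -m handwheel '[{"slide":[0,0,0],"spin":0},{"slide":[-2,0,0],"spin":0},{"slide":[-3,0,0],"spin":0},{"slide":[-3,0,0],"spin":0},{"slide":[-3,0,0],"spin":0},{"slide":[-3,0,0],"spin":0},{"slide":[-2,0,0],"spin":0},{"slide":[0,0,0],"spin":0}]'
python3 - <<'E'
from h import *
s=manip.state();print(s["ee_pos"],s["width"],s["contact_force"])
need([.5143,-.2258,s["ee_pos"][2]])
E
```

```text
clock: 3.52
ee_pos: [0.516, 0.1683, 0.1126]
eef_rot: [0.134, 1.567, -0.134]
contact_force: [-0.2, -0.2, -0.7]
width: 0.0214
clock: 4.53
ee_pos: [0.5168, 0.1685, 0.2741]
eef_rot: [0.135, 1.563, -0.133]
contact_force: [-0.1, 0.4, -0.9]
width: 0.0215
[0.5168 0.1685 0.2741] 0.0214794189960548 [-0.0786  0.4386 -0.9361]
 tool shift cm [ -0.0185 -38.901    6.4505]
```

```bash
python3 -m handwheel '[{"slide":[0,-3,0.5],"spin":0},{"slide":[0,-5,0.8],"spin":0},{"slide":[0,-6,1],"spin":0},{"slide":[0,-6,1],"spin":0},{"slide":[0,-6,1],"spin":0},{"slide":[0,-6,1],"spin":0},{"slide":[0,-5,0.8],"spin":0},{"slide":[0,-2,0.3],"spin":0}]'
python3 -m handwheel '[{"slide":[0,0,0],"spin":0},{"slide":[0,0,0],"spin":0}]'
python3 - <<'E'
from h import *
s=manip.state();print(s["ee_pos"],s["width"])
need([.5143,-.2258,s["ee_pos"][2]])
cam("scene","pics/a1.png");cam("side","pics/s2.png");cam("wrist","pics/w3.png")
a=cv2.imread("pics/a1.png")[80:200,120:260];b=cv2.imread("pics/s2.png")[150:320,200:350]
cv2.imwrite("pics/c2.png",np.hstack([cv2.resize(a,(420,360),interpolation=2),cv2.resize(b,(318,360),interpolation=2)]))
E
```

```text
clock: 5.52
ee_pos: [0.5118, -0.2289, 0.2707]
eef_rot: [0.138, 1.569, -0.135]
contact_force: [0.6, 1.3, -1.2]
width: 0.0215
clock: 5.78
ee_pos: [0.5129, -0.2251, 0.2721]
eef_rot: [0.134, 1.567, -0.132]
contact_force: [0.1, -0.9, -1.4]
width: 0.0213
[ 0.5129 -0.2251  0.2721] 0.02129277638053153
 tool shift cm [-0.0002 -0.0436  0.1501]
```

View pics/c2.png

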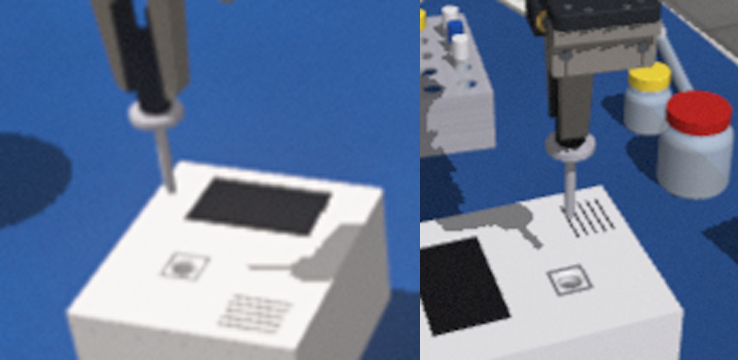

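View pics/w3.png

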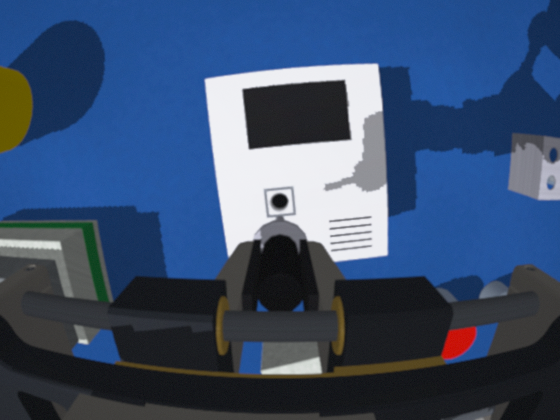

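```bash
python3 - <<'E'
from h import *
S=cam("scene");D=cam("side");W=cam("wrist")
# hole: dark disc in wrist, and scene/side hole dark blob
bl=lambda a:a.max(2)<100
p,s=blob(W,268,190,292,213,bl);print("wrist hole",p,s)
h3=tri((S,181.5,168.5),(D,271,282.2),(W,*p));print("hole 3view",h3, "wrist plane",plane(W,*p,.11))
ss=manip.state();print(ss["ee_pos"])
print("tip",tri((S,176.9,143.6),(D,270.6,251.6)),"flange",tri((S,172,117.7),(D,271.2,218.9)))
T=ss["ee_pos"]+[0,0,-.098]; print("expected tip px",proj(S,T),proj(D,T))
for n,c,(x,y,w,h) in (("a",S,(160,105,40,75)),("b",D,(250,205,45,90))):
    cv2.imwrite(f"pics/t{n}.png",cv2.resize(c["image"][y:y+h,x:x+w,::-1],None,fx=6,fy=6,interpolation=cv2.INTER_NEAREST))
a=cv2.imread("pics/ta.png");b=cv2.imread("pics/tb.png");k=np.zeros((540,510,3),np.uint8);k[:450,:240]=a;k[:,240:]=b;cv2.imwrite("pics/t.png",k)
E
```

```text
wrist hole [279.8162 200.6432] [272 194  16  15 185]
hole 3view (array([ 0.5147, -0.226 ,  0.1098]), [np.float64(1.110262482525647), np.float64(0.5737686963299041), np.float64(0.8448510965223087)]) wrist plane [ 0.5154 -0.2265  0.11  ]
[ 0.513  -0.2261  0.2728]
tip (array([ 0.5133, -0.2258,  0.174 ]), [np.float64(0.523502147185319), np.float64(0.5235021471852538)]) flange (array([ 0.5138, -0.2257,  0.2363]), [np.float64(0.6889653851795345), np.float64(0.68896538517959)])
expected tip px (np.float64(176.57329127186438), np.float64(143.33686741823095)) (np.float64(270.20637953246006), np.float64(251.1660527717296))
```

View pics/t.png

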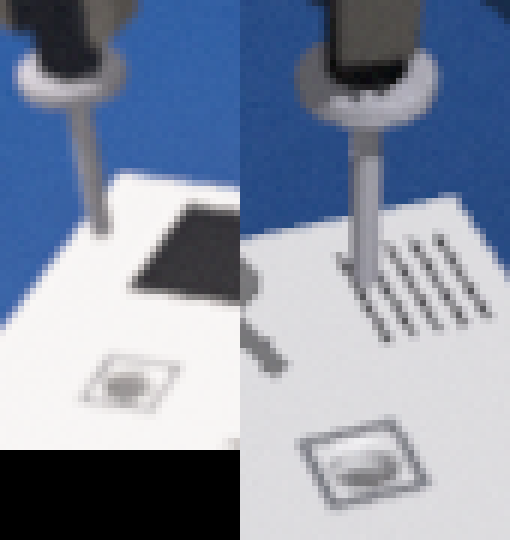

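Measured tip (0.5133,-0.2258,0.174), hole (0.5147,-0.226,0.110). I'll correct by about 1.3 mm and lower to just above the mouth.

```bash
python3 -m handwheel '[{"slide":[0,0,0.13],"spin":0},{"slide":[1.5,0,0],"spin":0},{"slide":[2,0,0],"spin":0},{"slide":[1.5,0,0],"spin":0},{"slide":[0.5,0,0],"spin":0},{"slide":[0,0,0],"spin":0},{"slide":[0,0,0],"spin":0}]'
python3 - <<'E'
from h import *
print(manip.state()["ee_pos"])
S=cam("scene");D=cam("side")
for n,c,(x,y,w,h) in (("a",S,(160,105,40,75)),("b",D,(250,205,45,90))):
    cv2.imwrite(f"pics/t{n}.png",cv2.resize(c["image"][y:y+h,x:x+w,::-1],None,fx=6,fy=6,interpolation=cv2.INTER_NEAREST))
a=cv2.imread("pics/ta.png");b=cv2.imread("pics/tb.png");k=np.zeros((540,510,3),np.uint8);k[:450,:240]=a;k[:,240:]=b;cv2.imwrite("pics/t2.png",k)
E
```

```text
clock: 6.95
ee_pos: [0.5145, -0.2274, 0.2184]
eef_rot: [0.134, 1.565, -0.135]
contact_force: [-0.7, 0.2, -0.1]
width: 0.0213
[ 0.5145 -0.2274  0.2184]
```

View pics/t2.png

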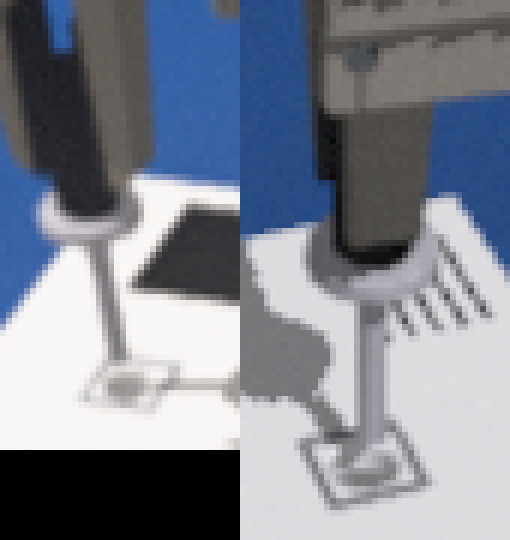

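```bash
python3 - <<'E'
from h import *
S=cam("scene");D=cam("side")
print("tip",tri((S,179.9,164.8),(D,271.6,279.2)));
for q in ((.5147,-.226,.12),): print(proj(S,np.array(q)),proj(D,np.array(q)))
print(manip.state()["ee_pos"],manip.state()["clock"])
need([.5147,-.226,.172])
E
```

```text
tip (array([ 0.5139, -0.2284,  0.1187]), [np.float64(1.0718911451986408), np.float64(1.071891145198658)])
(np.float64(180.33367794353535), np.float64(164.94276680059605)) (np.float64(270.94987416308777), np.float64(277.2044664939816))
[ 0.5143 -0.2273  0.2182] 7.15
 tool shift cm [4.6165 0.132  0.0122]
```

```bash
python3 -m handwheel '[{"slide":[0,0.13,0],"spin":0},{"slide":[1,0,0],"spin":0},{"slide":[0.7,0,0],"spin":0},{"slide":[0.5,0,0],"spin":0},{"slide":[0.3,0,0],"spin":0},{"slide":[0,0,0],"spin":0}]'
python3 - <<'E'
from h import *
need([.5147,-.226,.172]);print(manip.state()["contact_force"])
E
```

```text
clock: 7.9
ee_pos: [0.5142, -0.2257, 0.1924]
eef_rot: [0.134, 1.567, -0.134]
contact_force: [0.3, 0.4, -0.9]
width: 0.0213
 tool shift cm [ 2.0352 -0.0182  0.0566]
[ 0.347   0.3515 -0.9028]
```

The tip is about 15 mm into the hole with no side force, so I'll press on.

```bash
python3 -m handwheel '[{"slide":[0.7,0,0],"spin":0},{"slide":[0.5,0,0],"spin":0},{"slide":[0.4,0,0],"spin":0},{"slide":[0.3,0,0],"spin":0},{"slide":[0.2,0,0],"spin":0},{"slide":[0,0,0],"spin":0},{"slide":[0,0,0],"spin":0}]'
python3 - <<'E'
from h import *
print(manip.state()["contact_force"],manip.state()["ee_pos"])
cam("scene","pics/a3.png")
cam("side","pics/s3.png")
a=cv2.imread("pics/a3.png")[60:240,110:280];b=cv2.imread("pics/s3.png")[200:380,160:340]
cv2.imwrite("pics/c3.png",cv2.resize(np.hstack([a,b]),None,fx=2.2,fy=2.2,interpolation=2))
E
```

```text
clock: 8.78
ee_pos: [0.5145, -0.2259, 0.1721]
eef_rot: [0.134, 1.566, -0.134]
contact_force: [-0.5, 1.2, 5.5]
width: 0.0213
[-0.5169  1.1842  5.4519] [ 0.5145 -0.2259  0.1721]
```

View pics/c3.png

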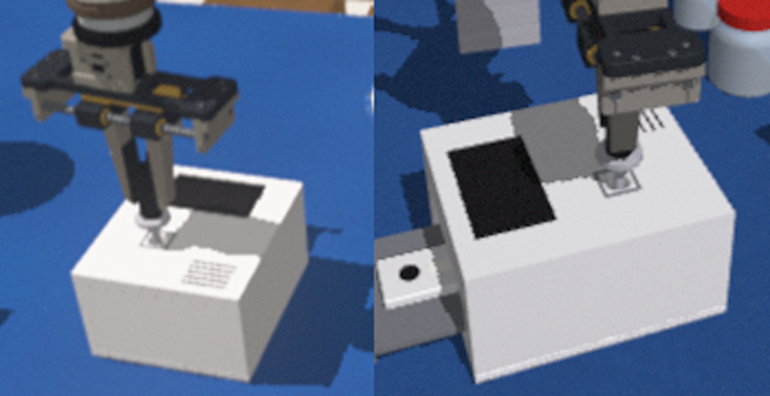

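The side view shows the tray out, with its cartridge at about pixel (190+160,…)/left of the reader, and a push of about 6 N on the latch. Now I'll withdraw and return to the rack.

```bash
python3 -m handwheel '[{"slide":[-1,0,0],"spin":0},{"slide":[-1.5,0,0],"spin":0},{"slide":[-2,0,0],"spin":0},{"slide":[-2,0,0],"spin":0},{"slide":[-2,0,0],"spin":0},{"slide":[-1.5,0,0],"spin":0},{"slide":[-0.5,0,0],"spin":0},{"slide":[0,0,0],"spin":0}]'
python3 -m handwheel '[{"slide":[0,3,-0.5],"spin":0},{"slide":[0,5,-0.8],"spin":0},{"slide":[0,6,-1],"spin":0},{"slide":[0,6,-1],"spin":0},{"slide":[0,6,-1],"spin":0},{"slide":[0,6,-1],"spin":0},{"slide":[0,5,-0.8],"spin":0},{"slide":[0,2,-0.4],"spin":0}]'
python3 -m handwheel '[{"slide":[0,0,0],"spin":0},{"slide":[0,0,0],"spin":0}]'
python3 - <<'E'
from h import *
need([.516,.168,.1126])
S=cam("scene","pics/a4.png");D=cam("side","pics/s4.png");cam("wrist","pics/w4.png")
a=cv2.imread("pics/a4.png")[120:250,320:460];b=cv2.imread("pics/s4.png")[90:220,160:260]
cv2.imwrite("pics/c4.png",cv2.resize(np.hstack([a,b]),None,fx=3.3,fy=3.3,interpolation=2))
c=cv2.imread("pics/s4.png")
cv2.imwrite("pics/c4b.png",c[220:400,120:360])
T=manip.state()["ee_pos"]+[0,0,-.098];print("exp tip",proj(S,T),proj(D,T))
E
```

```text
clock: 9.88
ee_pos: [0.5142, -0.2258, 0.2764]
eef_rot: [0.134, 1.567, -0.134]
contact_force: [-0.5, 0.7, -0.4]
width: 0.0216
clock: 10.88
ee_pos: [0.5155, 0.1722, 0.2754]
eef_rot: [0.132, 1.569, -0.132]
contact_force: [-0.1, -0.4, -1.9]
width: 0.0216
clock: 11.12
ee_pos: [0.5164, 0.1687, 0.276]
eef_rot: [0.134, 1.568, -0.135]
contact_force: [0.7, -0.1, -1.3]
width: 0.0218
 tool shift cm [16.3389 -0.0616 -0.0102]
exp tip (np.float64(365.12611075095975), np.float64(160.929759986821)) (np.float64(202.4791732286098), np.float64(151.47551191211932))
```

View pics/c4.png

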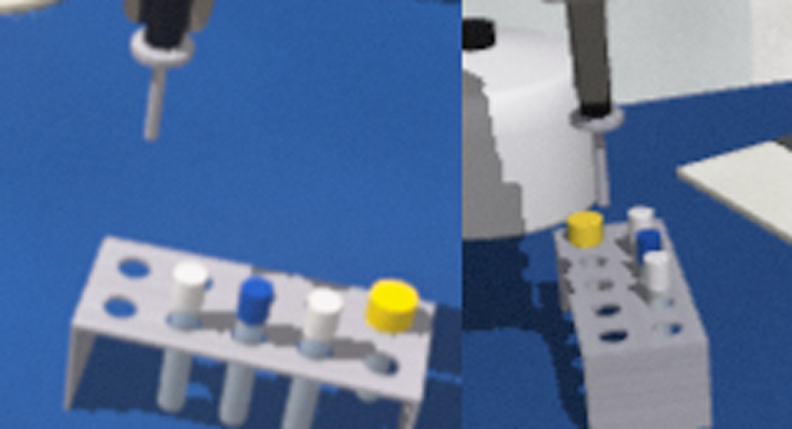

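View pics/w4.png

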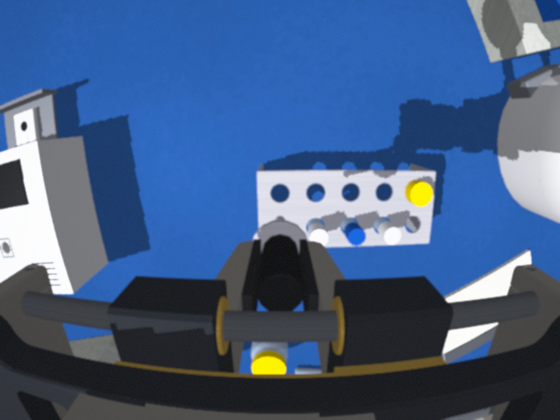

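View pics/c4b.png

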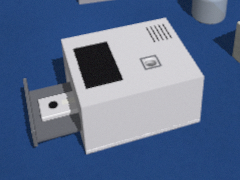

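The tray stays out and the pin tip is where I expected it, at scene (366,162) and side (203,152). I'll measure the now-empty hole before inserting.

```bash
python3 - <<'E'
from h import *
S=cam("scene");D=cam("side");W=cam("wrist")
bl=lambda a:(a[:,:,2]-a[:,:,0]>25)
p,s=blob(W,269,182,292,203,bl);p1,s1=blob(S,352,194,367,206,bl);p2,s2=blob(D,199,187,212,196,lambda a:a.max(2)<110);print(p,s,p1,s1,p2,s2)
print(tri((W,*p),(S,*p1),(D,*p2)),tri((S,*p1),(D,*p2)),plane(W,*p,.075),plane(S,*p1,.075),plane(D,*p2,.075))
print("tip",tri((S,365.8,161.6),(D,202.7,151.8)),manip.state()["ee_pos"])
E
```

```text
[278.9544 192.0749] [269 183  21  19 307] [360.2245 201.3061] [355 199  11   6  49] [205.5238 191.3333] [202 190   8   4  21]
(array([0.517 , 0.168 , 0.0742]), [np.float64(1.2494892702710434), np.float64(0.5748741985299478), np.float64(1.102332436896054)]) (array([0.5162, 0.1687, 0.0736]), [np.float64(0.25351611492373755), np.float64(0.2535161149237522)]) [0.5179 0.1673 0.075 ] [0.5183 0.1686 0.075 ] [0.5156 0.1667 0.075 ]
tip (array([0.5173, 0.1698, 0.1772]), [np.float64(0.25576924253580174), np.float64(0.2557692425357864)]) [0.5167 0.1689 0.2766]
```

```bash
python3 -m handwheel '[{"slide":[2,-0.08,0],"spin":0},{"slide":[3,0,0],"spin":0},{"slide":[3,0,0],"spin":0},{"slide":[2,0,0],"spin":0},{"slide":[2,0,0],"spin":0},{"slide":[1.5,0,0],"spin":0},{"slide":[1.5,0,0],"spin":0},{"slide":[0,0,0],"spin":0}]'
python3 -m handwheel '[{"slide":[0.5,0,0],"spin":0},{"slide":[0.4,0,0],"spin":0},{"slide":[0.2,0,0],"spin":0},{"slide":[0,0,0],"spin":0},{"slide":[0,0,0],"spin":0}]'
python3 - <<'E'
from h import *
need([.517,.168,.1136])
S=cam("scene","pics/a5.png");D=cam("side","pics/s5.png");cam("wrist","pics/w5.png")
a=cv2.imread("pics/a5.png")[150:260,330:460];b=cv2.imread("pics/s5.png")[120:230,160:260]
cv2.imwrite("pics/c5.png",cv2.resize(np.hstack([a,b]),None,fx=3.3,fy=3.3,interpolation=2))
E
```

```text
clock: 12.42
ee_pos: [0.5155, 0.1686, 0.1254]
eef_rot: [0.134, 1.569, -0.135]
contact_force: [-0.5, -0.0, -1.9]
width: 0.0211
clock: 13.05
ee_pos: [0.5165, 0.1688, 0.1158]
eef_rot: [0.134, 1.566, -0.134]
contact_force: [-0.3, -0.0, -1.0]
width: 0.0214
 tool shift cm [ 0.2234 -0.0736  0.0599]
```

View pics/c5.png

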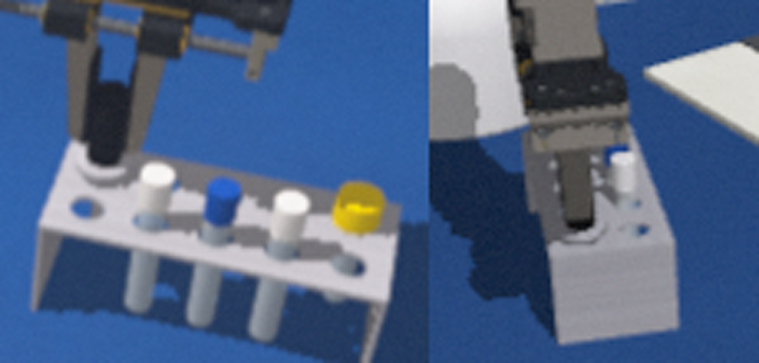

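The pin is in the hole and the flange is nearly on the plate. I'll go down the last 2 mm, then open part-way and retreat.

```bash
python3 -m handwheel '[{"slide":[0.2,0,0],"spin":0},{"slide":[0,0,0],"spin":0},{"slide":[0,0,0],"spin":0}]'
python3 -m handwheel '[{"slide":[0,0,0],"spin":0},{"slide":[0,0,0],"spin":0},{"slide":[0,0,0],"spin":0},{"slide":[0,0,0],"spin":0},{"slide":[0,0,0],"spin":0}]' 0.3
python3 -m handwheel '[{"slide":[-1,0,0],"spin":0},{"slide":[-2,0,0],"spin":0},{"slide":[-3,0,0],"spin":0},{"slide":[-3,0,0],"spin":0},{"slide":[-3,0,0],"spin":0},{"slide":[0,-5,-2],"spin":0},{"slide":[0,-5,-2],"spin":0},{"slide":[0,0,0],"spin":0}]'
python3 - <<'E'
from h import *
S=cam("scene","pics/a6.png");D=cam("side","pics/s6.png")
bl=lambda a:a.max(2)<60
p1,s1=blob(S,350,170,375,205,bl);p2,s2=blob(D,193,155,220,195,bl);print(p1,s1,p2,s2,tri((S,*p1),(D,*p2)))
b=cv2.imread("pics/s6.png")[110:380,100:370]
a=cv2.imread("pics/a6.png")[150:260,330:460]
cv2.imwrite("pics/c6.png",np.hstack([cv2.resize(a,(400,338),interpolation=2),cv2.resize(b,(338,338))]))
E
```

```text
clock: 13.58
ee_pos: [0.5163, 0.1688, 0.1136]
eef_rot: [0.134, 1.567, -0.134]
contact_force: [0.7, -0.1, -1.3]
width: 0.0215
clock: 14.2
ee_pos: [0.5164, 0.1688, 0.1136]
eef_rot: [0.134, 1.567, -0.134]
contact_force: [0.9, 1.0, 0.0]
width: 0.0596
clock: 15.2
ee_pos: [0.4589, 0.0752, 0.2342]
eef_rot: [0.137, 1.566, -0.137]
contact_force: [0.4, 0.5, 0.8]
width: 0.0599
[362.1823 188.3073] [358 177  10  24 192] [204.6237 178.366 ] [200 167  10  24 194] (array([0.5165, 0.1692, 0.1089]), [np.float64(0.14415443291243688), np.float64(0.1441544329126231)])
```

View pics/c6.png

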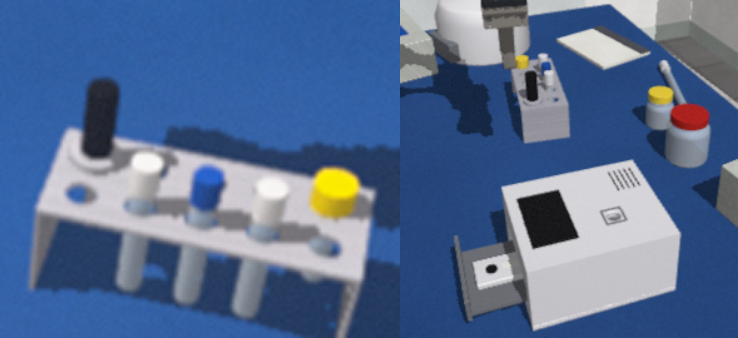

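View pics/a6.png

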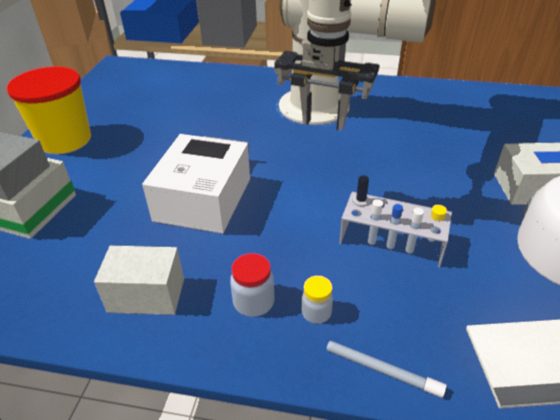

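```bash
python3 - <<'E'
from h import *
D=cam("side")
# lowest corner of the tray front panel and its top far corner, over plausible heights
for z in (.02,.05,.08): print(z,plane(D,144,299.6,z),plane(D,100+468*0.8-320,110+320*.8,z))
print(manip.close_job())
E
```

```text
0.02 [ 0.318  -0.0854  0.02  ] [ 0.3066 -0.2424  0.02  ]
0.05 [ 0.3164 -0.1187  0.05  ] [ 0.3057 -0.2676  0.05  ]
0.08 [ 0.3149 -0.152   0.08  ] [ 0.3048 -0.2929  0.08  ]
the job is handed in; nothing more can be done
None
```

The tray is released and out, the pin is back in its own rack hole, and the job is handed in at about 15 s of the allowed 61 s. No verdict was reported.

I gripped the pin by its handle, lowered the shank through the access hole, and pressed the latch. It pushed back with about 6 N, and the tray sprang out. I then lifted the pin out, returned it, and moved the arm clear.

**Last checks**
- **Pin:** its handle centre measured (0.517, 0.169, 0.109) m, which matches 109 mm for the flange resting on the plate. It looks as upright as at the start.
- **Tray:** its front panel is at x ≈ 0.31 m, against about 0.385 m for the reader's front. That is roughly 70 mm out, but it comes from one camera only.
- **Latch:** I could not see it directly. The wrist force fell back to its usual level once the pin was out of the hole.
- **Jars, carton and capped tubes:** by eye, they look to be in the same places as in the first picture. I did not measure them again.

One disagreement: just above the hole, the pin tip read by eye from the pictures differed from the hole centre by about 2.5 mm, while the arm's own position differed by 1.4 mm. I corrected by 1.3 mm, and the pin went in with no side contact.

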